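Lock the bead carousel with its pin

ROBOT

A 7-joint arm with a two-finger parallel gripper is mounted at the origin on the work surface. World frame = base frame: x ahead of the robot, y to its left, z up, the work surface at z = 0. Lengths are in m, angles in degrees, forces in N, time in s.
With the tool pointing down it reaches from about 0.425 to 0.825 m from the base axis. Payload 3.6 kg.
Tool frame: the origin (TCP) lies on the centre line of the jaws, within the pads' length; the fingertips stand 8 mm ahead of it and the grasp point (between the pads) lies 11 mm behind it; z points along the fingers, y is the line along which they close (so a half turn about z gives the same grasp; the last joint's range is limited). The gripper opens to 85 mm and grips with 20 to 120 N. Pads are 22 mm wide; open, the fingers measure 114 mm over their backs; the gripper's body (76 mm by 85 mm) begins 54 mm behind the grasp point. The pads swing forward as they close: fully open they stand 13 mm farther back than shut.
Start: joints at [-66.205, 35.231, -0.722, 81.555, 0.464, 63.22, -2.315], TCP at [0.278, 0.588, 0.239] pointing down, gripper open.
Joint ranges: [-178.69, 178.69], [-17.37, 117.87], [-77.05, 75.6], [15.02, 138.74], [-78.02, 258.01], [0.78, 113.62], [-162.83, 162.83]. Speed limits (degrees/s): [159.86, 159.86, 180, 180, 180, 180, 180].

INTERFACE

Orientations are given as a 3x3 rotation matrix whose columns are the frame's x, y, z axes.
In Python, from bench import env gives the robot as it stands.
- The arm moves only by the shell command python3 -m handwheel 'ROWS' [FORCE]. ROWS is JSON, a list that holds one entry, the list of rows, each a list of 7 numbers: the shift along the world's x, y, z scaled (see below), then the turn, a rotation vector about the world's x, y, z scaled (see below), then the gripper command: -1 is fully open, 1 is shut, values between are in proportion. A call has 1 to 10 rows; each row shifts and turns the commanded pose from where the row before left it; what a row does not reach is not made up. The controller multiplies each number of a shift by 0.08 m and each number of a turn by pi rad. A row lasts 1/10 s, in which the tool goes at most 50 mm and 8.59 degrees, less where a joint would pass 70% of its speed; a pose out of reach is approached as far as the arm can. A call with a number of a shift or a turn outside -1 to 1 is refused whole. A call with a gripper value outside its range is refused whole. The fingers move at their own pace and stop on an object; FORCE is the grip in N (left out, the last holds). Time passes only in rows, so rows that do not move let the fingers close. It gives the time, the measured TCP pose, the force, the opening and the grip force at its end, in the units of the state.
- env.sense(): the state, without advancing time (a new reading comes with each control period).
- env.capture(name): name is "scene" or "top"; returns (picture, depth): 480x640x3 uint8, red, green, blue; 480x640 float32, m along the optical axis (not along the pixel's ray), 0 where there is no reading.
- env.get_calibration(name): a dict with "vfov" (degrees; the focal length in pixels is half the picture's height over the tangent of half this angle, whatever the lens; pixels are square), "cx", "cy" (the principal point, pixels), "R" (3x3) and "t" (3): a world point X has camera coordinates R X + t. Camera axes: x right, y down, z forward; pixel columns grow to the right and rows downward; lengths in m; the calibration is good to about 2 mm. A picture is of the moment at which its call begins. get_calibration takes no time and is no camera call.
- env.job_done(): hands the job in; it is judged then, once.
The state is a dict: "clock": time; "joint_pos": joint angles; "qvel": joint speeds; "effort": joint torques, N m; "tcp_pos": TCP position; "tool_rot": TCP orientation; "wrist_force": force on the tool from outside, world axes, zero at the start; "ft_torque": the same for the moment, N m; "gripper_width": finger opening in m; "gripper_force": force on a finger pad.
Only numpy, scipy, OpenCV 4.12 (cv2) and the standard library are available. Lean on these libraries where they do the work, as an engineer would, in place of code of your own. Each camera call takes 0.05 s, during which the arm holds its last target. There are 200 camera calls.

TASK

Take the lock pin out of its wooden parking block and lock the bead carousel with it: stand the pin upright in the hole near the edge of the carousel's top, where its tip meets a hidden fixed plate, and turn the carousel anticlockwise (seen from above) with it until the tip finds the lock hole in that plate and the pin goes fully home, its collar down on the carousel. Let go of the pin, leave it there, and do not disturb the spool, the jar and the pliers.

Things in the scene. Friction and masses are not known exactly. Their poses are not given: they have to be found in the camera images.
- pin_centre (a point): middle of the loose lock pin, which starts upright in the parking block; z up along it. 112 mm long, about 0.16 kg. From the bottom: steel shaft 14 mm in diameter, 34 mm long; steel collar 30 mm in diameter, 8 mm thick; black round handle 24 mm in diameter, 70 mm long. The collar's underside is 22 mm below this point, the handle from 14 mm below to 56 mm above
- pin_tip (a point): centre of the lock pin's tip, the lower end of its shaft, 56 mm below its middle; z up along the pin. The tip is bevelled over the last 3 mm, from 14 to 9 mm in diameter
- block: fixed wooden parking block, 64 x 64 mm and 45 mm high, with a 17 mm hole 40 mm deep in the middle of its top, in which the pin stands at the start, its collar on the block's top. Origin: centre of its underside
- carousel_centre (a point): point on the carousel's vertical axis, level with its flat top (50 mm above the table). The carousel is a grey twelve-sided plate 240 mm across, 12 mm thick; it carries five clear bead bins 20 mm high, every 60 degrees starting 60 degrees from the lock hole, and in the middle a knob 32 mm in diameter, 22 mm high. x points from the axis to the lock hole
- lock_hole (a point): centre, at the top face, of the 17 mm through hole in the carousel's plate, 90 mm from the axis; turns with the carousel. 15 mm below this point lies the top of a fixed hidden plate, on which the pin's tip stops, collar 19 mm proud. Only over that plate's own hole does the pin sink 19 mm more, until the collar lies on the carousel, the tip 34 mm below this point
- carousel (a joint): angle of the carousel on its fixed foot, rad, growing anticlockwise seen from above; turns easily (0.04 N m of friction). The fixed hidden plate under it has one 17 mm hole, 25 mm deep, at 90 mm from the axis. Where is not known: the carousel must turn 15 to 100 degrees anticlockwise from its start to bring its own hole over it
- spool: loose white thread spool, 52 mm in diameter and 70 mm high, standing; not to be disturbed. Origin: centre of its underside
- jar: loose clear jar with a white lid, 60 mm in diameter and 70 mm high, standing; not to be disturbed. Origin: centre of its underside
- pliers: loose pliers with blue grips, about 135 x 60 mm and 15 mm high, lying; not to be disturbed. Origin: under their middle
Mind the look-alikes: they are no part of the job. Of the things that look like the part that bears pin_centre, the smaller one is meant.

How it is judged (in metres and radians):
At the end, for the whole second after the job is handed in: The pin stands upright (within 7 degrees) in the carousel's hole (tip within 6 mm of its axis) with its tip at least 30 mm below the carousel's top, so down in the hidden lock hole with its collar within 4 mm of the carousel; carousel at rest, pin released (z of pin_tip in the frame of lock_hole below -0.03 m and horizontal distance between pin_tip and lock_hole below 0.006 m and angle between pin_centre's own z axis and vertical below 0.12 rad and velocity of joint carousel between -0.05 and 0.05 rad/s); the robot touches nothing.
It fails at once if the spool, the jar or the pliers moved more than 30 mm (distance of any of spool, jar, pliers from where it was at the start of the episode above 0.03 m).
It also fails if it takes over 64 s, if anything falls off the work surface, if the arm or the gripper's body presses on something with over 40 N, if the wrist force passes 120 N, or if a joint passes its speed limit or range.

## Working session

There is one attempt and no reset: what is moved stays moved. The work goes in short steps, Python scripts to look and compute and a shell command to move; the robot and the scene stay as the last step left them, time stands still between calls to the robot, and variables do not carry over. Pictures are saved under pics/ and viewed, at most 10 in all, crops included, and the job is handed in when it is done.

```bash
ls; mkdir -p pics
cat > h.py <<'E'
import numpy as np,cv2
from bench import env
def cap(n):
    p,d=env.capture(n); c=env.get_calibration(n); np.savez('/tmp/'+n,p=p,d=d); return p,d,c
def w(c,u,v,z):
    f=240/np.tan(np.radians(c['vfov'])/2);R=np.array(c['R']);t=np.array(c['t'])
    return R.T@(np.array([(u-c['cx'])/f*z,(v-c['cy'])/f*z,z])-t)
def onz(c,u,v,h):
    o=-np.array(c['R']).T@np.array(c['t']); d=w(c,u,v,1)-o
    return o+d*(h-o[2])/d[2]
def save(p,n,s=1): cv2.imwrite('pics/'+n,cv2.resize(p[:,:,::-1],None,fx=s,fy=s,interpolation=cv2.INTER_CUBIC))
E
python3 - <<'E'
from h import *
for n in('scene','top'):
    p,d,c=cap(n); save(p,n+'0.png'); print(n,c)
print(env.sense())
E
```

```text
pics
scene {'vfov': 52.684968613655734, 'cx': 313.9730538118395, 'cy': 232.53739191394916, 'R': array([[-0.21698287,  0.97616812,  0.00377264],
       [ 0.77209235,  0.17398311, -0.61123095],
       [-0.59732054, -0.12971382, -0.7914433 ]]), 't': array([ 0.09685546, -0.45263471,  1.38334313])}
top {'vfov': 43.900455617815844, 'cx': 314.9477337248809, 'cy': 243.17411038191423, 'R': array([[ 0.01848672, -0.99976   , -0.01175507],
       [-0.99853479, -0.01786347, -0.05108012],
       [ 0.05085788,  0.01268215, -0.99862537]]), 't': array([0.01943947, 0.63501661, 1.13882091])}
{'clock': 0.1, 'joint_pos': array([-66.20594982,  35.28525247,  -0.72357732,  81.63338154,
         0.4632689 ,  63.2204692 ,  -2.31505825]), 'qvel': array([-0.00468379, -0.08827757, -0.04329445, -0.21736743,  0.0141087 ,
        0.01934806,  0.02142032]), 'effort': array([ 1.32951860e-03, -4.70381534e+01,  2.60059554e-01, -1.71569967e+01,
        1.00852115e-02,  5.87997798e-03,  2.64131944e-05]), 'tcp_pos': array([0.27759705, 0.58698385, 0.23822927]), 'tool_rot': array([[-9.04017430e-01,  4.27494413e-01, -1.00683947e-03],
       [ 4.27495599e-01,  9.04014862e-01, -2.15458360e-03],
       [-1.08746076e-05, -2.37820057e-03, -9.99997172e-01]]), 'wrist_force': array([-0.69938401, -0.39522168,  0.58833106]), 'ft_torque': array([-0.06353058, -0.00577004, -0.01935627]), 'gripper_force': 0.0, 'gripper_width': 0.08550896286988942}
```

View pics/scene0.png

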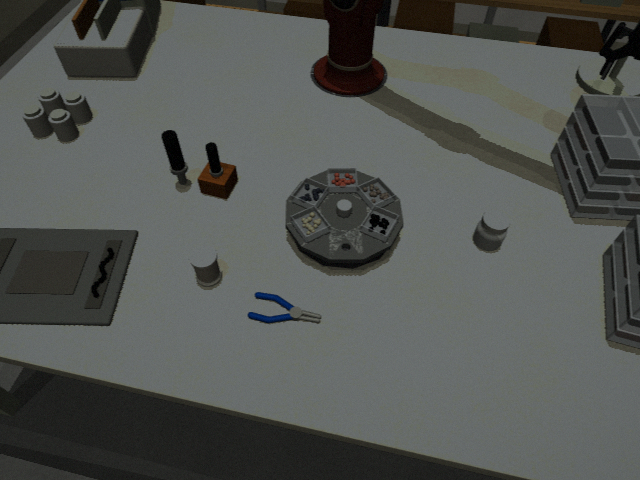

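View pics/top0.png

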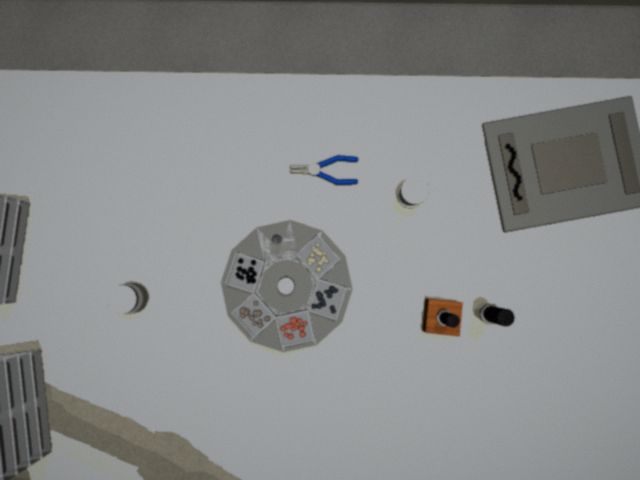

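Scene: candidates for the pin are the one in the wooden block (scene (213,160), top (447,319)) and a larger, free-standing look-alike (scene (175,150), top (497,315)). I choose the smaller one, in the block. The spool and jar are the round white things (top (412,193), (128,298)), the pliers are at (325,170). The hole looks to be near top (277,240). I'll check with a crop.

Run:
```python
from h import *
p=np.load('/tmp/top.npz')['p'];s=np.load('/tmp/scene.npz')['p']
a=cv2.resize(p[210:360,212:362],(400,400),interpolation=2);b=cv2.resize(p[270:370,410:530],(400,333),interpolation=2);
q=cv2.resize(s[120:210,150:250],(400,360)[:2],interpolation=2)[:260]
im=np.zeros((600,800,3),np.uint8);im[:400,:400]=a;im[:333,400:]=b;im[335:595,400:]=q
cv2.imwrite('pics/crop1.png',im[:,:,::-1])
```

```text
(no output)
```

View pics/crop1.png

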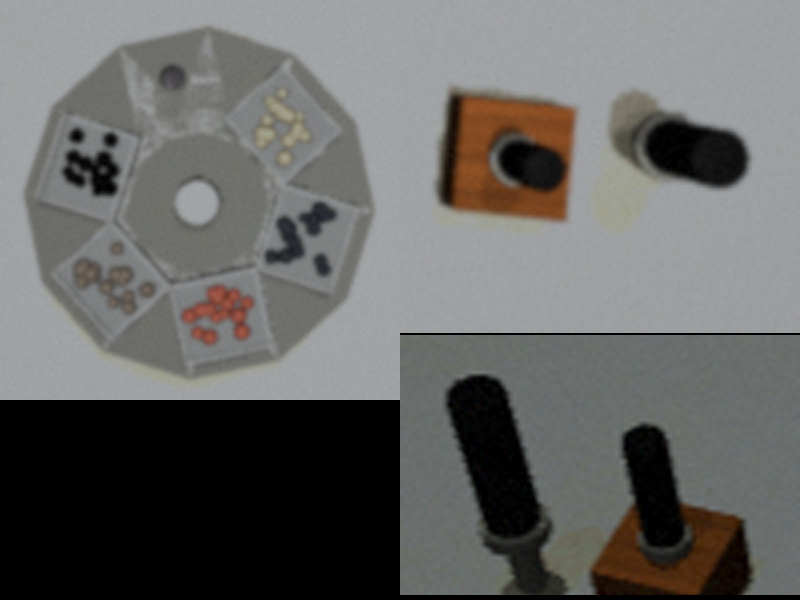

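Run:
```python
from h import *
c=env.get_calibration('top');s=env.get_calibration('scene')
print('hole',onz(c,276.9,238.9,.05)); print('knob',onz(c,285.9,286.1,.072))
a=np.array([[24,190],[61,305-165*0],[0,0]])
print('pin top',onz(c,453.8,320.4,.123),onz(s,211.2,147,.123))
print('pin collar',onz(c,410+107*.3,270+158*.3,.053))
print('block top ctr',onz(c,410+114*.3,270+157*.3,.045))
print('big',onz(c,410+320*.3,270+157*.3,.15))
print('plate verts',*[onz(c,212+x*.375,210+y*.375,.05).round(4) for x,y in[(209,27),(190,378),(25,190),(374,210)]])
```

```text
hole [0.639628   0.10243259 0.05      ]
knob [0.55167349 0.08227308 0.072     ]
pin top [ 0.49861637 -0.21501089  0.123     ] [ 0.49874229 -0.20935769  0.123     ]
pin collar [ 0.49858914 -0.20872366  0.053     ]
block top ctr [ 0.4986717  -0.21425844  0.045     ]
big [ 0.50789601 -0.29738391  0.15      ]
plate verts [0.6756 0.0777 0.05  ] [0.4288 0.086  0.05  ] [0.558  0.2052 0.05  ] [ 0.5486 -0.0409  0.05  ]
```

```bash
python3 -m handwheel '[[[0.4,-0.475,0,0,0,-0.036,-1],[0.4,-0.475,0,0,0,-0.036,-1],[0.4,-0.475,0,0,0,-0.036,-1],[0.4,-0.475,0,0,0,-0.036,-1],[0.4,-0.475,0,0,0,-0.036,-1],[0.1,-0.6,0,0,0,-0.036,-1],[0.1,-0.6,0,0,0,-0.036,-1],[0.1,-0.6,0,0,0,-0.036,-1],[0.1,-0.6,0,0,0,-0.036,-1],[0.1,-0.6,0,0,0,-0.036,-1]]]' 60; python3 -m handwheel '[[[0,-0.5,0,0,0,0,-1],[0,-0.5,0,0,0,0,-1],[0,-0.5,0,0,0,0,-1],[0,-0.5,0,0,0,0,-1],[0,-0.5,0,0,0,0,-1],[0,-0.5,0,0,0,0,-1],[0,-0.5,0,0,0,0,-1],[0,0,0,0,0,0,-1],[0,0,0,0,0,0,-1]]]'
python3 -c "
from h import *
s=env.sense();print(s['tcp_pos'],s['tool_rot'].round(3))"
```

```text
clock: 1.1
tcp_pos: [0.4776, 0.1556, 0.2391]
tool_rot: [[0.006, 1.0, -0.001], [1.0, -0.006, -0.0], [-0.0, -0.001, -1.0]]
wrist_force: [-0.0, 0.1, -0.0]
gripper_width: 0.0852
gripper_force: 0.0
clock: 2.0
tcp_pos: [0.4774, -0.1231, 0.239]
tool_rot: [[0.005, 1.0, -0.001], [1.0, -0.005, 0.0], [0.0, -0.001, -1.0]]
wrist_force: [-0.5, 0.8, -0.9]
gripper_width: 0.0854
gripper_force: 0.0
[ 0.47739644 -0.1231388   0.23895769] [[ 0.005  1.    -0.001]
 [ 1.    -0.005  0.   ]
 [ 0.    -0.001 -1.   ]]
```

```bash
python3 -m handwheel '[[[0.135,-0.5,0,0,0,0,-1],[0.135,-0.5,0,0,0,0,-1],[0,-0.11,0,0,0,0,-1],[0,0,-0.45,0,0,0,-1],[0,0,-0.35,0,0,0,-1],[0,0,0,0,0,0,-1],[0,0,0,0,0,0,-1]]]'
python3 - <<'E'
from h import *
p,d,c=cap('scene');t,d,_=cap('top')
im=np.hstack([cv2.resize(p[90:210,150:270],(400,400),interpolation=2),cv2.resize(t[250:370,400:520],(400,400),interpolation=2)])
cv2.imwrite('pics/c2.png',im[:,:,::-1])
f=240/np.tan(np.radians(c['vfov'])/2);x=c['R']@env.sense()['tcp_pos']+c['t'];print(x[0]/x[2]*f+c['cx'],x[1]/x[2]*f+c['cy'])
E
```

```text
clock: 2.7
tcp_pos: [0.4999, -0.2096, 0.1754]
tool_rot: [[-0.0, 1.0, -0.001], [1.0, 0.0, 0.001], [0.001, -0.001, -1.0]]
wrist_force: [1.0, 0.0, 0.4]
gripper_width: 0.0852
gripper_force: 0.0
205.77646188300474 127.39107071570271
```

View pics/c2.png

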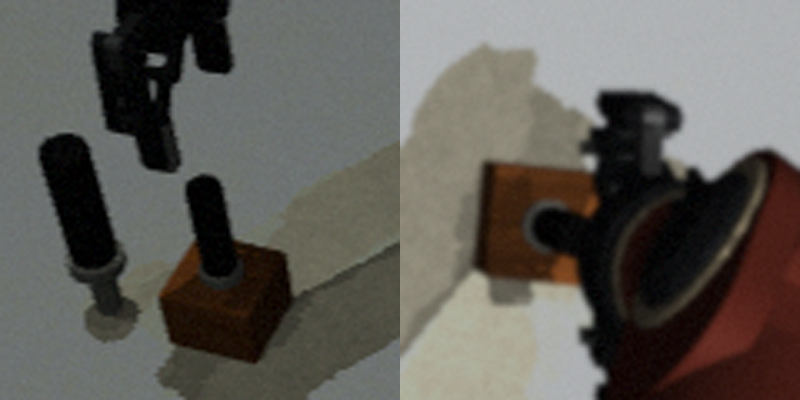

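Left (scene view): the pin's top is at about (211.5,145), between and below the two fingers, and the look-alike is clear to the left. Descend and grip.

```bash
python3 -m handwheel '[[[0,-0.02,-0.35,0,0,0,-1],[0,0,-0.35,0,0,0,-1],[0,0,-0.33,0,0,0,-1],[0,0,0,0,0,0,-1],[0,0,0,0,0,0,1],[0,0,0,0,0,0,1],[0,0,0,0,0,0,1],[0,0,0,0,0,0,1],[0,0,0,0,0,0,1],[0,0,0,0,0,0,1]]]' 60
python3 -m handwheel '[[[0,0,0,0,0,0,1],[0,0,0,0,0,0,1],[0,0,0,0,0,0,1]]]'
```

```text
clock: 3.8
tcp_pos: [0.5, -0.213, 0.094]
tool_rot: [[0.002, 1.0, 0.001], [1.0, -0.002, -0.0], [-0.0, 0.001, -1.0]]
wrist_force: [-0.6, 0.8, 6.1]
gripper_width: 0.023
gripper_force: 58.4
clock: 4.1
tcp_pos: [0.5, -0.213, 0.094]
tool_rot: [[0.002, 1.0, 0.002], [1.0, -0.002, -0.0], [-0.0, 0.002, -1.0]]
wrist_force: [-1.6, 1.8, 7.6]
gripper_width: 0.0228
gripper_force: 58.5
```

```bash
python3 -m handwheel '[[[0,0,0.2,0,0,0,1],[0,0,0.3,0,0,0,1],[0,0,0.4,0,0,0,1],[0,0,0.4,0,0,0,1],[0,0,0,0,0,0,1],[0,0,0,0,0,0,1]]]'
python3 -m handwheel '[[[0.1,0.3,0,0,0,0,1],[0.2,0.45,0,0,0,0,1],[0.2,0.45,0,0,0,0,1],[0.2,0.45,0,0,0,0,1],[0.2,0.45,0,0,0,0,1],[0.2,0.45,0,0,0,0,1],[0.2,0.45,0,0,0,0,1],[0.2,0.45,0,0,0,0,1],[0.2,0.3,0,0,0,0,1],[0.1,0.2,0,0,0,0,1]]]'
python3 -m handwheel '[[[0,0,0,0,0,0,1],[0,0,0,0,0,0,1],[0,0,0,0,0,0,1]]]'
python3 - <<'E'
from h import *
p,d,c=cap('scene');t,d,_=cap('top')
im=np.hstack([cv2.resize(p[140:270,280:410],(400,400),interpolation=2),cv2.resize(t[190:310,220:340],(400,400),interpolation=2)])
cv2.imwrite('pics/c3.png',im[:,:,::-1])
E
```

```text
clock: 4.7
tcp_pos: [0.4992, -0.2126, 0.1969]
tool_rot: [[0.002, 1.0, 0.0], [1.0, -0.002, 0.0], [0.0, 0.0, -1.0]]
wrist_force: [0.0, 0.3, -1.9]
gripper_width: 0.0222
gripper_force: 59.1
clock: 5.7
tcp_pos: [0.6429, 0.107, 0.1937]
tool_rot: [[-0.002, 1.0, -0.005], [1.0, 0.002, 0.001], [0.001, -0.005, -1.0]]
wrist_force: [0.4, -0.1, -2.4]
gripper_width: 0.0224
gripper_force: 59.1
clock: 6.0
tcp_pos: [0.6425, 0.1006, 0.196]
tool_rot: [[0.005, 1.0, -0.002], [1.0, -0.005, -0.002], [-0.002, -0.002, -1.0]]
wrist_force: [-0.2, -1.2, -1.5]
gripper_width: 0.0225
gripper_force: 59.1
```

View pics/c3.png

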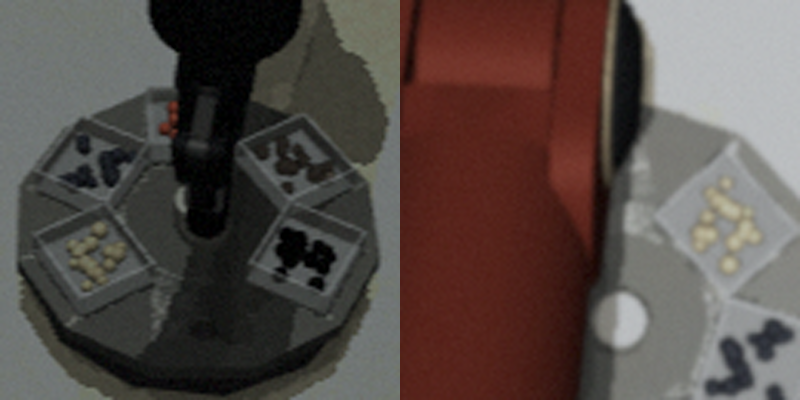

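The scene crop is too dark to show the shaft; enlarge and brighten it.

Run:
```python
from h import *
p=np.load('/tmp/scene.npz')['p'];c=env.get_calibration('scene')
q=cv2.resize(p[170:260,300:390],(600,600),interpolation=2).astype(float)
q=(255*(q/255)**.45).astype(np.uint8); cv2.imwrite('pics/c4.png',q[:,:,::-1])
f=240/np.tan(np.radians(c['vfov'])/2)
for n,P in dict(tcp=[.6425,.1006,.196],tip=[.6425,.1006,.113],col=[.6425,.1006,.147],hole=[.6396,.1024,.05]).items():
    x=c['R']@np.array(P)+c['t'];print(n,(x[0]/x[2]*f+c['cx']-300)*6.667,(x[1]/x[2]*f+c['cy']-170)*6.667)
```

```text
tcp 312.320789271976 188.1426980294944
tip 295.1444336450276 387.6444320835396
col 301.86695573465795 309.56297853039297
hole 291.52741712142046 513.8697167540869
```

View pics/c4.png

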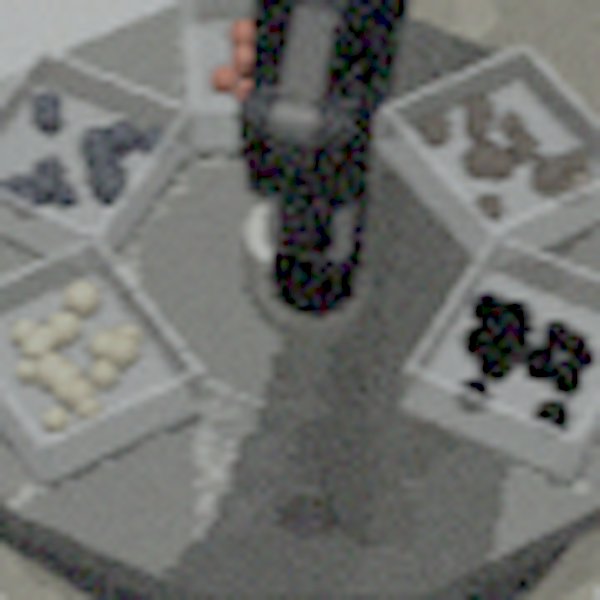

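The hole is at crop (308,512) and the collar at about (311,300), each roughly 10–16 crop px right of its projection. That's a common camera bias of about 4 mm, so the top-camera hole position holds. Correct slightly and descend.

```bash
python3 -m handwheel '[[[-0.03,0.02,-0.2,0,0,0,1],[0,0,-0.3,0,0,0,1],[0,0,-0.18,0,0,0,1],[0,0,0,0,0,0,1],[0,0,0,0,0,0,1]]]'
python3 -m handwheel '[[[0,0,-0.04,0,0,0,1],[0,0,-0.04,0,0,0,1],[0,0,-0.04,0,0,0,1],[0,0,0,0,0,0,1]]]'
```

```text
clock: 6.6
tcp_pos: [0.6414, 0.1042, 0.1429]
tool_rot: [[0.003, 1.0, 0.0], [1.0, -0.003, -0.0], [-0.0, 0.0, -1.0]]
wrist_force: [0.5, 0.5, -1.4]
gripper_width: 0.0223
gripper_force: 59.1
clock: 7.0
tcp_pos: [0.6408, 0.1048, 0.1325]
tool_rot: [[0.002, 1.0, -0.001], [1.0, -0.002, 0.0], [0.0, -0.001, -1.0]]
wrist_force: [-0.4, -0.0, -1.4]
gripper_width: 0.0225
gripper_force: 59.1
```

```bash
python3 -m handwheel '[[[-0.01,-0.02,-0.03,0,0,0,1],[0,0,-0.04,0,0,0,1],[0,0,-0.04,0,0,0,1],[0,0,0,0,0,0,1]]]'
```

```text
clock: 7.4
tcp_pos: [0.64, 0.1032, 0.1234]
tool_rot: [[0.002, 1.0, -0.001], [1.0, -0.002, -0.0], [-0.0, -0.001, -1.0]]
wrist_force: [-0.2, 1.0, -1.1]
gripper_width: 0.0226
gripper_force: 59.1
```

In the hole with no contact force. Continue down to the hidden plate.

```bash
python3 -m handwheel '[[[0,0,-0.03,0,0,0,1],[0,0,-0.03,0,0,0,1],[0,0,-0.02,0,0,0,1],[0,0,0,0,0,0,1]]]'
```

```text
clock: 7.8
tcp_pos: [0.6403, 0.1032, 0.118]
tool_rot: [[0.002, 1.0, -0.0], [1.0, -0.002, 0.0], [0.0, -0.0, -1.0]]
wrist_force: [-0.7, 0.7, -0.2]
gripper_width: 0.0224
gripper_force: 59.5
```

```bash
python3 -m handwheel '[[[0,0,-0.025,0,0,0,1],[0,0,0,0,0,0,1]]]'
python3 - <<'E'
import numpy as np
def P(a): return .09*np.array([np.cos(np.radians(a)),np.sin(np.radians(a))])/.08
a=13.4
print(np.round(P(27.4)-P(a),3))
a=np.arange(27.4,120,1.5)
for i in range(len(a)-1): print(round(a[i+1],1),np.round(P(a[i+1])-P(a[i]),4),end=' ')
E
```

```text
clock: 8.0
tcp_pos: [0.6405, 0.1031, 0.1179]
tool_rot: [[0.002, 1.0, 0.001], [1.0, -0.002, 0.001], [0.001, 0.001, -1.0]]
wrist_force: [-3.7, 0.7, 9.3]
gripper_width: 0.0226
gripper_force: 60.8
[-0.096  0.257]
28.9 [-0.0139  0.026 ] 30.4 [-0.0146  0.0256] 31.9 [-0.0152  0.0252] 33.4 [-0.0159  0.0248] 34.9 [-0.0165  0.0244] 36.4 [-0.0172  0.0239] 37.9 [-0.0178  0.0235] 39.4 [-0.0184  0.023 ] 40.9 [-0.019   0.0225] 42.4 [-0.0196  0.022 ] 43.9 [-0.0201  0.0215] 45.4 [-0.0207  0.021 ] 46.9 [-0.0212  0.0204] 48.4 [-0.0218  0.0198] 49.9 [-0.0223  0.0193] 51.4 [-0.0228  0.0187] 52.9 [-0.0233  0.0181] 54.4 [-0.0237  0.0175] 55.9 [-0.0242  0.0168] 57.4 [-0.0246  0.0162] 58.9 [-0.025   0.0155] 60.4 [-0.0254  0.0149] 61.9 [-0.0258  0.0142] 63.4 [-0.0262  0.0135] 64.9 [-0.0265  0.0128] 66.4 [-0.0268  0.0121] 67.9 [-0.0271  0.0114] 69.4 [-0.0274  0.0107] 70.9 [-0.0277  0.01  ] 72.4 [-0.028   0.0093] 73.9 [-0.0282  0.0085] 75.4 [-0.0284  0.0078] 76.9 [-0.0286  0.0071] 78.4 [-0.0288  0.0063] 79.9 [-0.0289  0.0055] 81.4 [-0.0291  0.0048] 82.9 [-0.0292  0.004 ] 84.4 [-0.0293  0.0033] 85.9 [-0.0293  0.0025] 87.4 [-0.0294  0.0017] 88.9 [-0.0294  0.001 ] 90.4 [-0.0295  0.0002] 91.9 [-0.0294 -0.0006] 93.4 [-0.0294 -0.0014] 94.9 [-0.0294 -0.0021] 96.4 [-0.0293 -0.0029] 97.9 [-0.0292 -0.0037] 99.4 [-0.0291 -0.0044] 100.9 [-0.029  -0.0052] 102.4 [-0.0288 -0.0059] 103.9 [-0.0287 -0.0067] 105.4 [-0.0285 -0.0074] 106.9 [-0.0283 -0.0082] 108.4 [-0.0281 -0.0089] 109.9 [-0.0278 -0.0097] 111.4 [-0.0276 -0.0104] 112.9 [-0.0273 -0.0111] 114.4 [-0.027  -0.0118] 115.9 [-0.0267 -0.0125] 117.4 [-0.0263 -0.0132] 118.9 [-0.026  -0.0139]
```

```bash
python3 -m handwheel '[[[-0.015,0.05,0,0,0,0,1],[-0.017,0.053,0,0,0,0,1],[-0.019,0.052,0,0,0,0,1],[-0.022,0.051,0,0,0,0,1],[-0.023,0.051,0,0,0,0,1],[0,0,-0.025,0,0,0,1],[0,0,0,0,0,0,1]]]' 100
```

```text
clock: 8.7
tcp_pos: [0.6358, 0.1197, 0.1179]
tool_rot: [[0.004, 1.0, 0.008], [1.0, -0.004, -0.004], [-0.004, 0.008, -1.0]]
wrist_force: [-0.9, -5.0, 13.9]
gripper_width: 0.0216
gripper_force: 98.8
```

```bash
python3 -m handwheel '[[[-0.0139,0.026,0,0,0,0,1],[-0.0146,0.0256,0,0,0,0,1],[-0.0152,0.0252,0,0,0,0,1],[-0.0159,0.0248,0,0,0,0,1],[-0.0165,0.0244,0,0,0,0,1],[-0.0172,0.0239,0,0,0,0,1]]]'
```

```text
clock: 9.3
tcp_pos: [0.6313, 0.129, 0.1179]
tool_rot: [[0.006, 1.0, 0.015], [1.0, -0.005, -0.008], [-0.008, 0.015, -1.0]]
wrist_force: [3.5, -8.0, 8.3]
gripper_width: 0.0223
gripper_force: 97.8
```

```bash
python3 -m handwheel '[[[0,0,0,0,0,0,1],[0,0,0,0,0,0,1],[0,0,0,0,0,0,1]]]'
```

```text
clock: 9.6
tcp_pos: [0.631, 0.1296, 0.1179]
tool_rot: [[0.005, 1.0, 0.014], [1.0, -0.005, -0.007], [-0.007, 0.014, -1.0]]
wrist_force: [1.6, -7.2, 10.5]
gripper_width: 0.0221
gripper_force: 97.9
```

```bash
python3 -m handwheel '[[[0,0,0.02,0,0,0,1],[0,0,0,0,0,0,1],[-0.0178,0.0235,0,0,0,0,1],[-0.0184,0.023,0,0,0,0,1],[-0.019,0.0225,0,0,0,0,1],[-0.0196,0.022,0,0,0,0,1],[0,0,0,0,0,0,1]]]'
```

```text
clock: 10.3
tcp_pos: [0.6226, 0.1396, 0.1159]
tool_rot: [[0.003, 1.0, 0.009], [1.0, -0.003, -0.006], [-0.006, 0.009, -1.0]]
wrist_force: [5.7, -5.9, -0.4]
gripper_width: 0.0217
gripper_force: 97.9
```

z dropped 2 mm with the vertical force gone: the tip has found the lock hole. Relax the sideways push and press down.

```bash
python3 -m handwheel '[[[0.012,-0.015,-0.025,0,0,0,1],[0.012,-0.015,-0.025,0,0,0,1],[0,0,-0.025,0,0,0,1],[0,0,0,0,0,0,1]]]'
```

```text
clock: 10.7
tcp_pos: [0.6243, 0.1385, 0.1104]
tool_rot: [[0.003, 1.0, 0.008], [1.0, -0.003, -0.003], [-0.003, 0.008, -1.0]]
wrist_force: [5.3, -4.7, 1.5]
gripper_width: 0.0217
gripper_force: 98.5
```

```bash
python3 -m handwheel '[[[0.015,-0.012,-0.03,0,0,0,1],[0.01,-0.008,-0.03,0,0,0,1],[0,0,-0.04,0,0,0,1],[0,0,-0.04,0,0,0,1],[0,0,-0.03,0,0,0,1],[0,0,0,0,0,0,1]]]'
```

```text
clock: 11.3
tcp_pos: [0.6249, 0.1378, 0.099]
tool_rot: [[0.002, 1.0, 0.004], [1.0, -0.002, -0.001], [-0.001, 0.004, -1.0]]
wrist_force: [-0.2, -5.1, 16.1]
gripper_width: 0.0224
gripper_force: 100.3
```

Seated (z fell 19 mm, now 16 N of support). Relieve the press, open and withdraw upward.

```bash
python3 -m handwheel '[[[0,-0.015,0.03,0,0,0,1],[0,0,0,0,0,0,1],[0,0,0,0,0,0,-1],[0,0,0,0,0,0,-1],[0,0,0,0,0,0,-1],[0,0,0,0,0,0,-1],[0,0,0,0,0,0,-1],[0,0,0,0,0,0,-1]]]' && python3 -m handwheel '[[[0,0,0.1,0,0,0,-1],[0,0,0.3,0,0,0,-1],[0,0,0.5,0,0,0,-1],[0,0,0.5,0,0,0,-1],[0,-0.5,0,0,0,0,-1],[0,-0.5,0,0,0,0,-1],[0,-0.5,0,0,0,0,-1],[0,-0.5,0,0,0,0,-1],[0,-0.3,0,0,0,0,-1],[0,0,0,0,0,0,-1]]]'
python3 - <<'E'
from h import *
p,d,c=cap('scene');t,d,_=cap('top')
im=np.hstack([cv2.resize(p[140:270,280:410],(400,400),interpolation=2),cv2.resize(t[190:310,200:320],(400,400),interpolation=2)])
cv2.imwrite('pics/c5.png',im[:,:,::-1])
E
```

```text
clock: 12.1
tcp_pos: [0.6227, 0.138, 0.0979]
tool_rot: [[0.002, 1.0, -0.001], [1.0, -0.002, 0.0], [0.0, -0.001, -1.0]]
wrist_force: [-0.3, -0.3, -0.9]
gripper_width: 0.0854
gripper_force: 0.0
clock: 13.1
tcp_pos: [0.6225, -0.0531, 0.2113]
tool_rot: [[0.011, 1.0, 0.001], [1.0, -0.011, -0.004], [-0.004, 0.001, -1.0]]
wrist_force: [-0.9, -0.9, 0.1]
gripper_width: 0.0853
gripper_force: 0.0
```

View pics/c5.png

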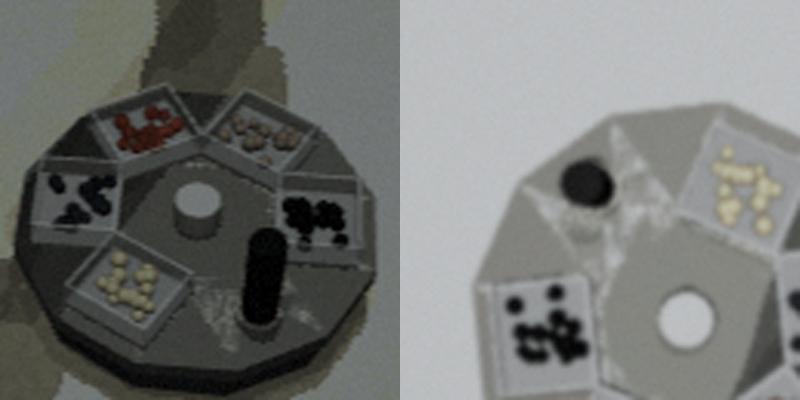

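The pin stands upright (scene crop (262,280)), its collar on the plate; the carousel has turned about 26°. Check the pin's top height by depth (expected 0.128 m), then hand in.

Run:
```python
from h import *
d=np.load('/tmp/top.npz')['d'];c=env.get_calibration('top')
u,v=200+186/3.333-.5,190+184/3.333-.5
for du in(-3,0,3):
    z=np.median(d[int(v)-2:int(v)+3,int(u+du)-1:int(u+du)+2]);print(w(c,u+du,v,z))
z=d[286,286];print('knob(.072)',w(c,286,286,z))
```

```text
[0.62419067 0.13931382 0.12856843]
[0.62430896 0.13410718 0.128054  ]
[0.62445583 0.12896193 0.1269287 ]
knob(.072) [0.55190047 0.08198308 0.07383191]
```

```bash
python3 -m handwheel '[[[0,0,0,0,0,0,-1],[0,0,0,0,0,0,-1]]]' >/dev/null; python3 -c "
from bench import env
print(env.job_done())"
```

```text
the job is handed in; nothing more can be done
None
```

The pin is in the lock hole with its collar down on the carousel, which turned about 26° anticlockwise; I released it, touched nothing else, and handed the job in at about 13 s (no verdict was returned).

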